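Slide the notebook out over the end of the stand

ROBOT

A 6-joint arm with a two-finger parallel gripper is mounted at the origin on a cart in front of the work surface, level with it; the furniture and walls round the work are solid. World frame = base frame: x ahead of the robot, y to its left, z up, the work surface at z = 0. Lengths are in m, angles in rad, forces in N, time in s.
With the tool pointing down it reaches from about 0.375 to 0.9 m from the base axis. Payload 3.1 kg.
Tool frame: the origin (TCP) lies at the very end of the fingers, on their centre line; the grasp point (between the pads) lies 19 mm behind it (manip.hold_point_z is the distance from the TCP to the grasp point, in m); y points along the fingers, z is the direction in which the jaws open and shut, and the axes are right-handed (so a half turn about y gives the same grasp; the last joint's range is limited). The gripper opens to 85 mm and grips with 20 to 120 N. Pads are 22 mm wide; open, the fingers measure 114 mm over their backs; the gripper's body (76 mm by 85 mm) begins 54 mm behind the grasp point. The pads swing forward as they close: fully open they stand 13 mm farther back than shut.
Start: joints at [1.139, 0.527, 1.433, -0, 1.181, -0.178], TCP at [0.156, 0.605, 0.231] pointing down, gripper open.
Joint ranges: [-3.08, 3.08], [-0.75, 2.2], [0.22, 2.44], [-1.43, 4.57], [0, 2.65], [-2.85, 2.85]. Speed limits (rad/s): [2.79, 2.79, 3.14, 3.14, 3.14, 3.14].

INTERFACE

Orientations are given as a unit quaternion [x, y, z, w].
In Python, from station import manip, eyes, workorder gives the robot as it stands. The module is installed in compiled form; this text tells all that it offers.
- The arm moves only by the shell command python3 -m jog 'ROWS' [OPENING] [FORCE]. ROWS is JSON, a list of rows, each a list of 2 entries, a list of its own where there are three numbers: the shift along the tool's x, y, z in cm, then the turn about the tool's y in rad. A call has 1 to 20 rows; each row is the pose to reach, as a shift and turn from the pose commanded when the call began, along the tool's axes at that moment; what a row does not reach only later rows make up. A row lasts 1/12 s, in which the tool goes at most 41.7 mm and 7.16 degrees, less where a joint would pass 70% of its speed; a pose out of reach is approached as far as the arm can. A call with a gripper value outside its range is refused whole. OPENING is the finger opening in cm, from 0 to 8.54, set as the call begins (- or left out, the last holds). The fingers move at their own pace and stop on an object; FORCE is the grip in N (left out, the last holds). Time passes only in rows, so rows that repeat a pose let the fingers close. It gives the time, the measured TCP pose, the force and the opening at its end, in the units of the state.
- manip.sense(): the state, without advancing time (a new reading comes with each control period).
- eyes.snapshot(name): name is "side" or "top" or "wrist"; returns a dict with "frame" (480x640x3 uint8, red, green, blue), "vfov" (degrees; the focal length in pixels is half the picture's height over the tangent of half this angle, whatever the lens; pixels are square), "cx", "cy" (the principal point, pixels), "k1" (the pictures are not rectified: a ray, as slopes to the right and down, at radius r is drawn at 1 + k1 r^2 times it, then the intrinsics apply), "rvec" (rotation vector, rad) and "tvec" (3), from world to camera coordinates, as OpenCV has them. Camera axes: x right, y down, z forward; pixel columns grow to the right and rows downward; lengths in m; the calibration is good to about 2 mm. A picture is of the moment at which its call begins. There is no depth.
- workorder.sign_off(): hands the job in, once; it reports no verdict.
The state is a dict: "t": time; "q": joint angles; "qd": joint speeds; "tau": joint torques, N m; "tcp_pos": TCP position; "tool_rot": TCP orientation; "force": force on the tool from outside, world axes, zero at the start; "ft_torque": the same for the moment, N m; "finger_gap": opening from 0.0 (shut) to 1.0 (fully open).
Only numpy, scipy, OpenCV 4.12 (cv2) and the standard library are available. Lean on these libraries where they do the work, as an engineer would, in place of code of your own. Each camera call takes 0.05 s, during which the arm holds its last target. There are 200 camera calls.

TASK

Push the notebook along the low wooden stand with the fingers, without ever lifting it, until it lies square to the stand's right-hand end with 5 cm of its length sticking out over that end, so that someone can take it by the overhanging part. Leave the small things on and around the stand where they are, and move the hand clear.

Things in the scene. Friction and masses are not known exactly. Their poses are not given: they have to be found in the camera images.
- notebook: beige spiral-bound notebook lying flat and loose on the stand, about 0.1 kg; cover 146 long (its x) x 103 wide (its y, from -53 to +50), 10 thick, the wire binding stands a few mm proud. Origin: centre of its underside; its x axis points along its length to the end that leads (at the start roughly to the right, to the stand's right-hand end), z up.
- notebook_lead (a point): middle of the notebook's leading short edge, on the underside, 73 along +x from the notebook's origin
- notebook_tail (a point): middle of the notebook's trailing short edge, on the underside, 73 along -x from the notebook's origin: the edge to push on
- stand: low stand of pale wood, fixed to the worktop: a flat top 220 (its x, away from the robot) x 400 (its y, roughly to the left), upper face 60 above the worktop, slab 18 thick, on runners set in 58 from the ends. Nothing rises above its top but the things on it. Origin: on the worktop under its centre; may be turned up to 0.2 rad. The notebook lies on its back part, with at least 60 of free top behind the notebook's trailing edge; the front 60 to 70 carries a candle and a tin.
- stand_end (a point): middle of the upper edge of the stand's right-hand (its -y) end, at the height of the top; axes as the stand's, so a point that sticks out over this end has negative y in this frame
- candle: tealight candle in a metal cup, 38 dia x 15 tall, standing on the front strip of the stand, loose; origin at the centre of its underside; must stay where it is
- tin_tall: food tin, 57 dia x 72 tall, standing on the front strip of the stand, loose; origin at the centre of its underside; must stay where it is
- shaker: glass shaker with a metal domed top, 44 dia x 90 tall, on the worktop beyond the stand's right-hand end, loose; origin at the centre of its underside; must stay where it is
- spice_jar: small jar with a mustard-yellow cap, 42 dia x 96 tall, on the worktop beyond the stand's right-hand end, loose; origin at the centre of its underside; must stay where it is
- tin_squat: low wide food tin, 75 dia x 58 tall, on the worktop beyond the stand's left-hand end, loose; origin at the centre of its underside; must stay where it is
- tape: roll of tape lying flat, 103 dia x 25 tall, on the worktop beyond the stand's left-hand end, loose; origin at the centre of its underside; must stay where it is
Mind the look-alikes: they are no part of the job. Of the things that look like the notebook, the smaller one is meant.

How it is judged:
At the end, for the whole second after the job is handed in: The notebook lies at rest flat on the stand, its leading edge 40 to 60 mm beyond the stand's right-hand end (50 +- 10), its length within 8 degrees of the stand's length, its centre between 60 mm in front of and 75 mm behind the stand's middle line (y of notebook_lead in the frame of stand_end between -0.06 and -0.04 m and angle between the x axis of notebook and the y axis of stand, either way round below 0.14 rad and x of notebook in the frame of stand between -0.06 and 0.075 m and z of notebook in the frame of stand between 0.055 and 0.064 m and angle between notebook's own z axis and vertical below 0.05 rad and linear speed of notebook below 0.01 m/s); the robot touches nothing.
It fails at once if the notebook is lifted, tipped or drops off the stand (z of notebook in the frame of stand above 0.072 m or z of notebook in the frame of stand below 0.045 m or angle between notebook's own z axis and vertical above 0.2 rad).
It fails at once if one of the small things on or around the stand is moved more than 20 mm or knocked over (distance of any of candle, tin_tall, shaker, spice_jar, tin_squat, tape from where it was at the start of the episode above 0.02 m or angle between any of candle, tin_tall, shaker, spice_jar, tin_squat, tape's own z axis and vertical above 0.4 rad).
It also fails if it takes over 42 s, if anything falls off the work surface, if the arm or the gripper's body presses on something with over 40 N, if the wrist force passes 120 N, or if a joint passes its speed limit or range.

## Working session

There is one attempt and no reset: what is moved stays moved. The work goes in short steps, Python scripts to look and compute and a shell command to move; the robot and the scene stay as the last step left them, time stands still between calls to the robot, and variables do not carry over. Pictures are saved under pics/ and viewed, about 8 in all and at most 12, crops included, and the job is handed in when it is done.

```bash
mkdir -p pics; cat > h.py <<'E'
import numpy as np, cv2
from station import manip, eyes
def snap(n,f):
    s=eyes.snapshot(n); cv2.imwrite('pics/'+f,s['frame'][:,:,::-1]); np.save('pics/'+f+'.npy',s,allow_pickle=True); return s
def load(f): return np.load('pics/'+f+'.npy',allow_pickle=True).item()
def ray(s,uv,z):
    f=240/np.tan(np.radians(s['vfov'])/2)
    d=(np.atleast_2d(np.array(uv,float))-[s['cx'],s['cy']])/f
    u=d.copy()
    for _ in range(20): u=d/(1+s['k1']*(u**2).sum(1,keepdims=True))
    R=cv2.Rodrigues(np.array(s['rvec'],float))[0]; c=-R.T@np.array(s['tvec'],float).ravel()
    w=np.c_[u,np.ones(len(u))]@R
    return c+w*((z-c[2])/w[:,2])[:,None]
E
python3 - <<'E'
from h import *
for n in('top','side'): snap(n,n+'0.png')
m=manip.sense(); print({k:np.round(m[k],3) for k in('t','tcp_pos','tool_rot','finger_gap','force')})
from scipy.spatial.transform import Rotation as R
print(R.from_quat(m['tool_rot']).as_matrix().round(3))
E
```

```text
{'t': np.float64(0.1), 'tcp_pos': array([0.156, 0.605, 0.23 ]), 'tool_rot': array([ 0.702, -0.089,  0.089, -0.701]), 'finger_gap': np.float64(0.997), 'force': array([-0.272, -0.768, -0.92 ])}
[[ 0.968 -0.001  0.25 ]
 [-0.25  -0.002  0.968]
 [-0.    -1.    -0.002]]
```

View pics/top0.png

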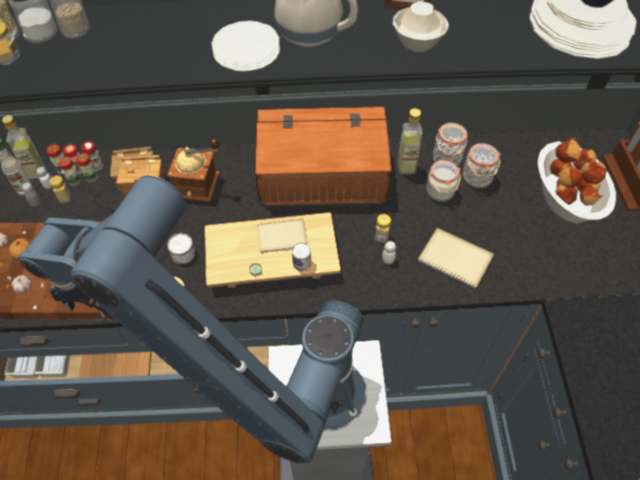

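View pics/side0.png

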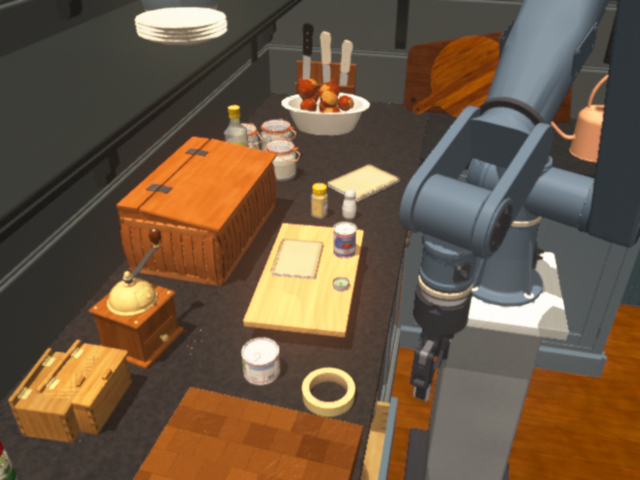

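The top view shows the stand at about (205..339, 215..283), with the notebook at (258..306, 219..251), the tall tin at (302,256) and the candle at (256,269). The shaker (389,252) and spice jar (383,228) stand beyond the right-hand end. The larger look-alike notebook lies at (456,257). In the side view the stand spans (250..363, 225..333). I'll take enlarged crops of both for the corners.

```bash
python3 - <<'E'
from h import *
a=cv2.imread('pics/top0.png')[205:295,195:405]; b=cv2.imread('pics/side0.png')[170:340,235:385]
A=cv2.resize(a,None,fx=3.5,fy=3.5,interpolation=cv2.INTER_CUBIC)   # 735x315
cv2.imwrite('pics/c_top.png',A)
cv2.imwrite('pics/c_side.png',cv2.resize(b,None,fx=3.5,fy=3.5,interpolation=cv2.INTER_CUBIC))
E
```

```text
(no output)
```

View pics/c_top.png

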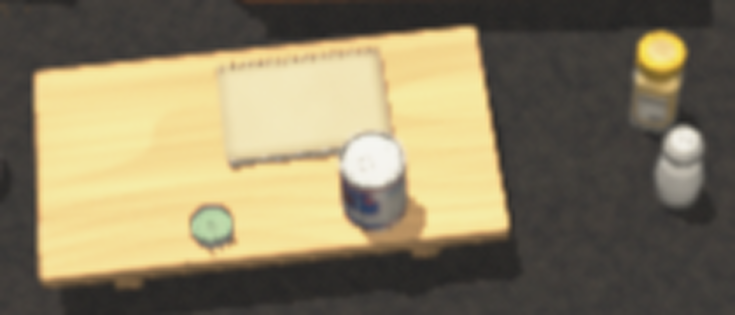

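View pics/c_side.png

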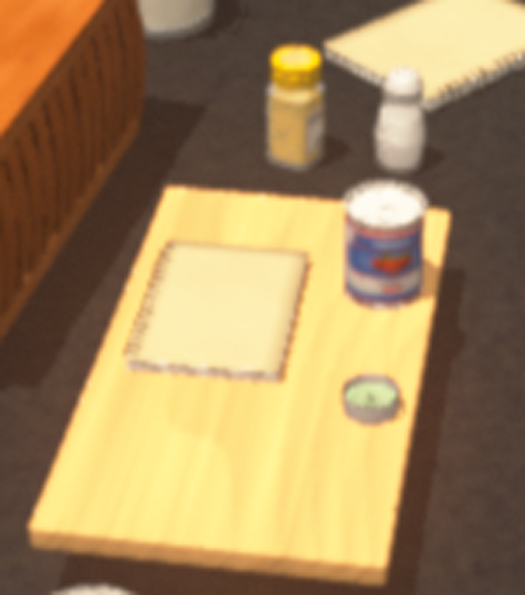

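The crops show the corners clearly. In the top crop the stand runs (34,71), (476,27), (508,234), (40,277) and the notebook (221,66), (379,50), (232,164), with its near-right corner behind the tin. In the side crop the stand corners are (168,187), (450,210), (385,572), (33,535) and the notebook corners (170,243), (308,255), (283,378), (127,365).

```bash
python3 - <<'E'
from h import *
t=load('top0.png'); s=load('side0.png')
T=lambda p:(np.array(p,float)+.5)/3.5-.5+[195,205]
S=lambda p:(np.array(p,float)+.5)/3.5-.5+[235,170]
def show(n,P): print(n); print(P[:,:2].round(4).tolist(), 'edges',[round(float(np.linalg.norm(P[i]-P[i-1])),3) for i in range(len(P))])
# order: far-right, near-right, near-left, far-left
show('stand top',ray(t,T([(476,27),(508,234),(40,275),(34,71)]),.06))
show('stand side',ray(s,S([(168,187),(450,210),(385,572),(33,535)]),.06))
show('nb top',ray(t,T([(379,50),(391,150),(232,164),(220,67)]),.07))
show('nb side',ray(s,S([(170,243),(308,255),(283,376),(127,362)]),.07))
show('tin/cand/shaker/jar top z=top',np.vstack([ray(t,T([x]),z) for x,z in [((373,160),.132),((212,224),.075),((684,138),.09),((661,50),.096)]]))
show('same side',np.vstack([ray(s,S([x]),z) for x,z in [((385,207),.132),((372,391),.075),((403,75),.09),((297,57),.096)]]))
# sharper: bright-wood mask contour
for n,d in(('top',t),('side',s)):
    h=cv2.cvtColor(d['frame'],cv2.COLOR_RGB2HSV); m=cv2.inRange(h,(12,40,150),(35,255,255))
    c=[c for c in cv2.findContours(m,0,2)[0] if cv2.contourArea(c)>3000]
    for k in c: print(n,cv2.contourArea(k),cv2.approxPolyDP(k,4,True)[:,0].tolist())
E
```

```text
stand top
[[0.5729, -0.0479], [0.3493, -0.0599], [0.3324, 0.3379], [0.5485, 0.353]] edges [0.402, 0.224, 0.398, 0.217]
stand side
[[0.5749, -0.0468], [0.3581, -0.0628], [0.3317, 0.3422], [0.5453, 0.3571]] edges [0.405, 0.217, 0.406, 0.214]
nb top
[[0.5447, 0.0413], [0.4353, 0.0356], [0.4291, 0.1738], [0.5347, 0.1841]] edges [0.143, 0.11, 0.138, 0.106]
nb side
[[0.5476, 0.0431], [0.4463, 0.036], [0.4311, 0.1811], [0.5362, 0.1892]] edges [0.147, 0.102, 0.146, 0.105]
tin/cand/shaker/jar top z=top
[[0.3835, 0.0516], [0.3652, 0.1907], [0.4184, -0.2163], [0.5095, -0.2066]] edges [0.29, 0.151, 0.411, 0.092]
same side
[[0.3874, 0.0567], [0.3693, 0.1905], [0.4218, -0.2101], [0.5102, -0.2099]] edges [0.296, 0.147, 0.404, 0.089]
top 7678.0 [[330, 213], [206, 225], [206, 283], [338, 271]]
top 7321.5 [[382, 108], [345, 109], [342, 114], [334, 109], [300, 114], [300, 109], [259, 111], [258, 121], [275, 123], [285, 113], [299, 120], [291, 129], [258, 123], [257, 173], [389, 170], [385, 124], [371, 120], [383, 118]]
side 11692.0 [[137, 477], [346, 479], [349, 470], [294, 456], [301, 435], [290, 429], [298, 412], [190, 388], [175, 412], [177, 418], [165, 427], [140, 468], [148, 473]]
side 5061.5 [[127, 351], [86, 343], [76, 348], [79, 340], [65, 353], [48, 356], [48, 348], [9, 401], [17, 394], [16, 409], [57, 415], [72, 403], [89, 406]]
side 10033.5 [[363, 231], [350, 222], [332, 227], [282, 223], [244, 325], [343, 336]]
side 9465.5 [[298, 158], [293, 151], [275, 157], [264, 148], [269, 144], [274, 151], [290, 149], [288, 131], [263, 131], [261, 136], [257, 132], [265, 142], [263, 152], [254, 149], [255, 135], [244, 145], [244, 132], [254, 130], [253, 124], [230, 126], [234, 128], [227, 133], [232, 136], [225, 142], [192, 137], [117, 205], [218, 230], [272, 159], [276, 177], [291, 174]]
```

Both views agree to within about 5 mm. The stand's centre is about (0.452, 0.147) with yaw about 0.061. The notebook's tail is about (0.4845, 0.185) and it is nearly square already, so it needs about 140 mm of push. I'll use two spread fingers behind the tail with the jaws along the stand's x. First I'll move above a point 30 mm behind the tail.

```bash
python3 -m jog '[[[41.3,0,-29.4],1.257],[[41.3,0,-29.4],1.257],[[41.3,0,-29.4],1.257],[[41.3,0,-29.4],1.257],[[41.3,0,-29.4],1.257],[[41.3,0,-29.4],1.257],[[41.3,0,-29.4],1.257],[[41.3,0,-29.4],1.257],[[41.3,0,-29.4],1.257],[[41.3,0,-29.4],1.257],[[41.3,0,-29.4],1.257],[[41.3,0,-29.4],1.257],[[41.3,0,-29.4],1.257],[[41.3,0,-29.4],1.257],[[41.3,0,-29.4],1.257],[[41.3,0,-29.4],1.257],[[41.3,0,-29.4],1.257]]' 5
python3 - <<'E'
from h import *
from scipy.spatial.transform import Rotation as R
m=manip.sense(); print({k:np.round(m[k],3) for k in('t','tcp_pos','finger_gap','force')}); print(R.from_quat(m['tool_rot']).as_matrix().round(3))
t=snap('wrist','wrist1.png'); snap('top','top1.png')
E
```

```text
t: 1.52
tcp_pos: [0.4811, 0.2184, 0.2311]
tool_rot: [0.516, -0.484, 0.484, -0.515]
force: [0.6, -0.4, -0.0]
finger_gap: 0.588
{'t': np.float64(1.517), 'tcp_pos': array([0.481, 0.218, 0.231]), 'finger_gap': np.float64(0.588), 'force': array([ 0.607, -0.367, -0.01 ])}
[[ 0.063 -0.001  0.998]
 [-0.998  0.     0.063]
 [-0.    -1.    -0.001]]
```

View pics/wrist1.png

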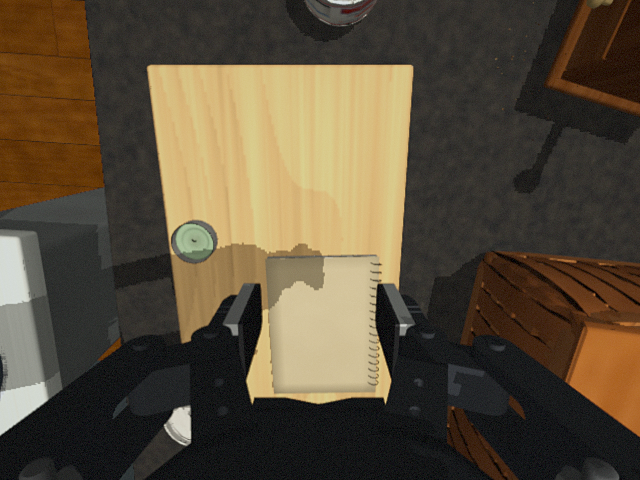

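The wrist view is sharp. The stand's left end runs (148,66) to (413,66), the notebook's tail edge (267,256) to (380,256), and its lead edge is near row 392.

```bash
python3 - <<'E'
from h import *
s=load('wrist1.png')
L=ray(s,[(148,66),(413,66)],.06); print(L.round(4), np.linalg.norm(L[0]-L[1]))
n=ray(s,[(267,256),(380,256),(377,392),(274,392)],.07); print(n.round(4))
print('len',[np.linalg.norm(n[i]-n[i-1]).round(4) for i in range(4)])
d=L[1]-L[0]; yaw=np.arctan2(d[1],d[0]); e=np.array([-np.sin(yaw),np.cos(yaw)]); x=np.array([e[1],-e[0]])
end=L.mean(0)[:2]-.4*e; print('yaw',yaw,'end',end)
for p in list(n)+[n[:2].mean(0),n[2:].mean(0)]: print('stand x,y from end',((p[:2]-end)@x).round(4),((p[:2]-end)@e).round(4))
w=n[1]-n[0]; print('nb yaw', np.arctan2(w[1],w[0]))
E
```

```text
[[0.3332 0.3352 0.06  ]
 [0.5496 0.3487 0.06  ]] 0.21683799190757935
[[0.4352 0.1804 0.07  ]
 [0.5388 0.1869 0.07  ]
 [0.552  0.0389 0.07  ]
 [0.4457 0.0321 0.07  ]]
len [np.float64(0.1487), np.float64(0.1038), np.float64(0.1486), np.float64(0.1065)]
yaw 0.062088606991151034 end [ 0.46623661 -0.05727603]
stand x,y from end -0.0162 0.2392
stand x,y from end 0.0876 0.2392
stand x,y from end 0.0916 0.0907
stand x,y from end -0.015 0.0905
stand x,y from end 0.0357 0.2392
stand x,y from end 0.0383 0.0906
nb yaw 0.06253143303121028
```

```bash
python3 -m jog '[[[0,4,0.4],0],[[0,8,0.4],0],[[0,12,0.4],0],[[0,14,0.4],0],[[0,15.5,0.4],0],[[0,16.4,0.4],0],[[0,16.4,0.4],0],[[0,16.4,0.4],0]]'
python3 -m jog '[[[0,0.2,0],0],[[0,0.2,0],0],[[0,0.2,0],0]]'
python3 -m jog '[[[0,0.2,0],0],[[0,0.2,0],0],[[0,0.2,0],0]]'
```

```text
t: 2.28
tcp_pos: [0.4866, 0.218, 0.0675]
tool_rot: [-0.515, 0.484, -0.484, 0.515]
force: [-0.7, 0.1, 0.2]
finger_gap: 0.585
t: 2.53
tcp_pos: [0.4873, 0.2176, 0.0664]
tool_rot: [-0.514, 0.484, -0.485, 0.516]
force: [0.0, 0.3, 0.5]
finger_gap: 0.583
t: 2.78
tcp_pos: [0.4867, 0.2174, 0.0635]
tool_rot: [-0.515, 0.484, -0.485, 0.515]
force: [-0.1, -0.4, -0.4]
finger_gap: 0.587
```

```bash
for i in 1 ; do python3 -m jog '[[[0,0.2,0],0],[[0,0.2,0],0],[[0,0.2,0],0]]'; python3 -m jog '[[[0,0.15,0],0],[[0,0.15,0],0],[[0,0.15,0],0]]'; done
python3 - <<'E'
from h import *
s=snap('side','side2.png'); cv2.imwrite('pics/side2c.png',cv2.resize(cv2.imread('pics/side2.png')[190:340,235:435],None,fx=4,fy=4,interpolation=2))
E
```

```text
t: 3.03
tcp_pos: [0.4865, 0.2174, 0.0611]
tool_rot: [0.515, -0.485, 0.484, -0.515]
force: [-0.5, -0.2, 0.1]
finger_gap: 0.582
t: 3.28
tcp_pos: [0.4865, 0.2174, 0.0597]
tool_rot: [0.515, -0.485, 0.484, -0.515]
force: [0.2, 0.3, -0.4]
finger_gap: 0.585
```

View pics/side2c.png

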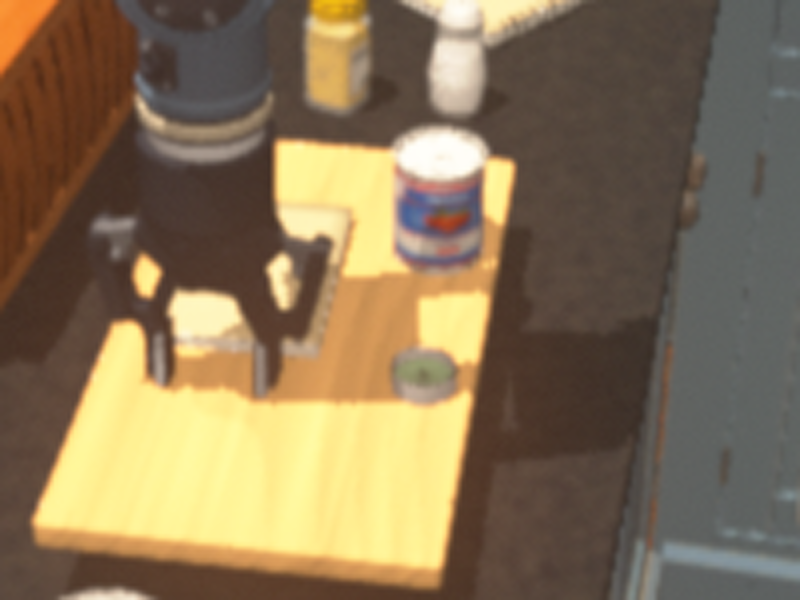

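The fingers, tips at (160,383) and (262,395) in the crop, stand just behind the notebook's tail with no contact yet. The candle and tin are clear. I'll creep down until they touch.

```bash
python3 -m jog '[[[0,0.15,0],0],[[0,0.15,0],0],[[0,0.15,0],0]]'|grep -E 'pos|force'; python3 -m jog '[[[0,0.15,0],0],[[0,0.15,0],0],[[0,0.15,0],0]]'|grep -E 'pos|force'
```

```text
tcp_pos: [0.4866, 0.2174, 0.0582]
force: [-0.7, 0.2, 0.2]
tcp_pos: [0.4868, 0.2175, 0.057]
force: [0.6, 0.2, 3.0]
```

Touched at TCP z of about 0.057, so I'll raise 3 mm and push slowly. The estimated total travel is about 16.6 cm, and I'll stop short to look.

```bash
python3 -m jog '[[[0,-0.3,0],0],[[0,-0.3,0],0],[[0.5,-0.3,0],0],[[1.0,-0.3,0],0],[[1.5,-0.3,0],0],[[2,-0.3,0],0],[[2.4,-0.3,0],0],[[2.8,-0.3,0],0],[[3.2,-0.3,0],0],[[3.6,-0.3,0],0],[[4,-0.3,0],0],[[4.5,-0.3,0],0],[[5,-0.3,0],0],[[5.5,-0.3,0],0],[[6,-0.3,0],0],[[6.5,-0.3,0],0],[[7,-0.3,0],0],[[7.3,-0.3,0],0],[[7.5,-0.3,0],0],[[7.5,-0.3,0],0]]'
python3 - <<'E'
from h import *
snap('wrist','wrist3.png')
E
```

```text
t: 5.5
tcp_pos: [0.4913, 0.1421, 0.0598]
tool_rot: [0.515, -0.485, 0.485, -0.515]
force: [-0.4, 0.2, -0.6]
finger_gap: 0.586
```

View pics/wrist3.png

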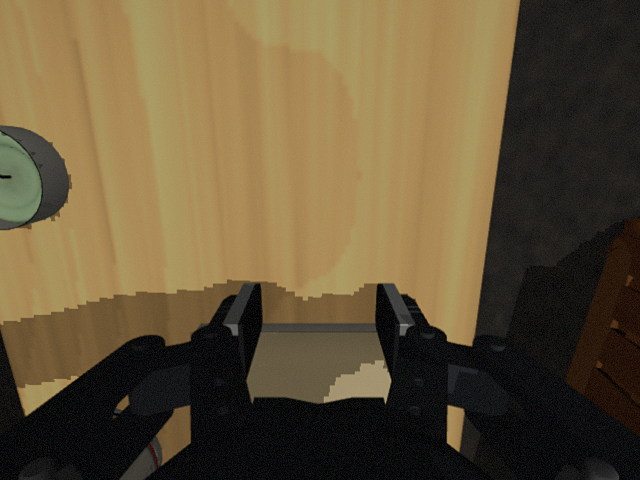

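The tail edge shows between the fingers at rows 324 to 332, parallel to the jaws, so the notebook is being pushed square. I'll work out where the tail sits relative to the tool.

```bash
python3 - <<'E'
from h import *
s=load('wrist3.png'); end=np.array([.4662,-.0573]); yaw=.062; e=np.array([-np.sin(yaw),np.cos(yaw)])
for uv,z in [((270,324),.06),((370,324),.06),((270,332),.07),((370,332),.07)]:
    p=ray(s,[uv],z)[0]; print(uv,p.round(4),'from end',((p[:2]-end)@e).round(4))
print('tool',((manip.sense()['tcp_pos'][:2]-end)@e).round(4))
E
```

```text
(270, 324) [0.4693 0.1286 0.06  ] from end 0.1854
(370, 324) [0.5149 0.1314 0.06  ] from end 0.1853
(270, 332) [0.4706 0.1306 0.07  ] from end 0.1873
(370, 332) [0.5133 0.1332 0.07  ] from end 0.1872
tool 0.1977
```

```bash
python3 -m jog '[[[0.3,0,0],0],[[0.7,0,0],0],[[1.2,0,0],0],[[1.7,0,0],0],[[2.2,0,0],0],[[2.7,0,0],0],[[3.2,0,0],0],[[3.7,0,0],0],[[4.2,0,0],0],[[4.7,0,0],0],[[5.2,0,0],0],[[5.7,0,0],0],[[6.2,0,0],0],[[6.7,0,0],0],[[7.2,0,0],0],[[7.6,0,0],0],[[7.9,0,0],0],[[8.1,0,0],0],[[8.2,0,0],0],[[8.2,0,0],0]]'
python3 -m jog '[[[-0.5,0,0],0],[[-1,0,0],0],[[-1.5,0,0],0],[[-2,-2,0],0],[[-3,-5,0],0],[[-3,-8,0],0],[[-3,-12,0],0],[[-3,-15,0],0],[[-3,-18,0],0],[[-3,-20,0],0],[[-3,-20,0],0],[[-3,-20,0],0]]'
python3 - <<'E'
from h import *
snap('wrist','wrist4.png');snap('top','top4.png');snap('side','side4.png')
E
```

```text
t: 7.22
tcp_pos: [0.4962, 0.0605, 0.0598]
tool_rot: [0.515, -0.484, 0.485, -0.515]
force: [0.0, 0.3, 0.0]
finger_gap: 0.588
t: 8.22
tcp_pos: [0.4946, 0.0913, 0.2609]
tool_rot: [-0.515, 0.483, -0.485, 0.516]
force: [-0.7, -0.7, -0.2]
finger_gap: 0.588
```

View pics/wrist4.png

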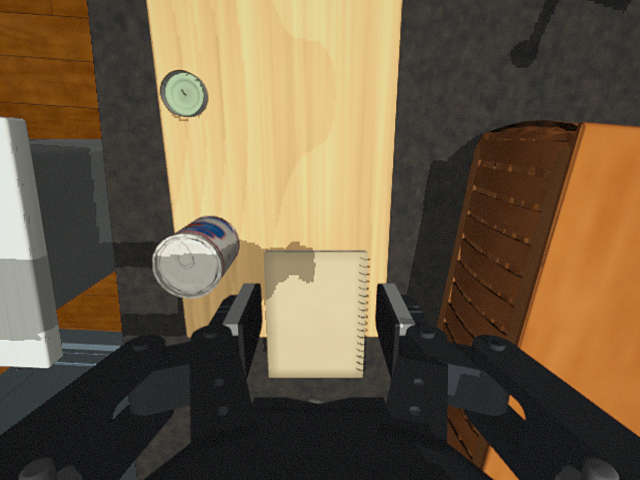

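The notebook lies square and overhangs the stand. Its tail is at row 251 and its lead at row 378. The stand's right end is visible at row 337, at (220,338) and (375,337). The same picture therefore gives the overhang directly.

```bash
python3 - <<'E'
from h import *
s=load('wrist4.png'); g=cv2.cvtColor(s['frame'],cv2.COLOR_RGB2GRAY).astype(int)
def edge(c0,c1,r0,r1):  # sub-px row of steepest step, averaged over columns
    p=cv2.GaussianBlur(s['frame'].astype(float),(1,3),0)[r0:r1,c0:c1,:2].mean((1,2)); d=np.abs(np.diff(p)); i=d.argmax(); return r0+i+.5,d[max(0,i-2):i+3].round()
for n,a in dict(endL=(198,215,325,350),endR=(367,374,325,350),leadL=(280,300,365,392),leadR=(330,350,365,392),tailL=(322,335,240,262),tailR=(340,352,240,262)).items(): print(n,edge(*a))
le,re=edge(198,215,325,350)[0],edge(367,374,325,350)[0]
E=ray(s,[(206,le),(370,re)],.06)
y=np.arctan2(*(E[1]-E[0])[1::-1]); print('end',E.round(4),'yaw',y)
y=.062;e=np.array([-np.sin(y),np.cos(y)]);end=E.mean(0)[:2]
for n,c,r in(('lead',290,edge(280,300,365,392)[0]),('lead',340,edge(330,350,365,392)[0]),('tail',328,edge(322,335,240,262)[0]),('tail',346,edge(340,352,240,262)[0])):
    p=ray(s,[(c,r)],.07)[0]; print(n,p.round(4),((p[:2]-end)@e).round(4))
p=ray(s,[(268,378),(364,378),(265,251),(370,251)],.07); print(p.round(4))
# objects moved?  top view centroid compare by template diff
for n,bx in dict(top=[(240,255,275,285),(288,240,318,272),(372,208,396,268),(165,230,198,266)],side=[(328,270,356,295),(330,220,360,262),(305,180,360,222),(240,335,285,385),(300,365,358,418)]).items():
    a=load(n+'0.png')['frame'].astype(int);b=load(n+'4.png')['frame'].astype(int)
    print(n,[int(np.abs(a-b)[q[1]:q[3],q[0]:q[2]].mean()) for q in bx])
E
```

```text
endL (np.float64(326.5), array([20., 21., 16., 10.]))
endR (np.float64(336.5), array([13., 44., 61., 34.,  5.]))
leadL (np.float64(377.5), array([10., 36., 50., 24.,  1.]))
leadR (np.float64(377.5), array([11., 36., 50., 24.,  1.]))
tailL (np.float64(249.5), array([ 1., 16., 37., 18., 26.]))
tailR (np.float64(249.5), array([ 2., 15., 32., 14., 22.]))
end [[ 0.3787 -0.0469  0.06  ]
 [ 0.5605 -0.0487  0.06  ]] yaw -0.009798086300877465
lead [ 0.4741 -0.0996  0.07  ] -0.052
lead [ 0.5301 -0.0964  0.07  ] -0.0522
tail [0.5064 0.0533 0.07  ] 0.0986
tail [0.5244 0.0544 0.07  ] 0.0986
[[ 0.4495 -0.1017  0.07  ]
 [ 0.557  -0.0954  0.07  ]
 [ 0.4433  0.048   0.07  ]
 [ 0.5486  0.0543  0.07  ]]
top [36, 30, 1, 3]
side [1, 19, 12, 0, 0]
```

The left sample of the end edge fell in a finger's shadow, so I'm ignoring it. From the right sample the overhang is about 45 mm, and tool odometry agrees at 44.5. I'll check against the side view and see whether any of the objects moved.

```bash
python3 - <<'E'
from h import *
b=cv2.imread('pics/side4.png')[165:315,235:385]; a=cv2.imread('pics/top4.png')[200:290,195:405]
B=cv2.resize(b,None,fx=4,fy=4,interpolation=2); cv2.imwrite('pics/side4c.png',B)
E
```

```text
(no output)
```

View pics/side4c.png

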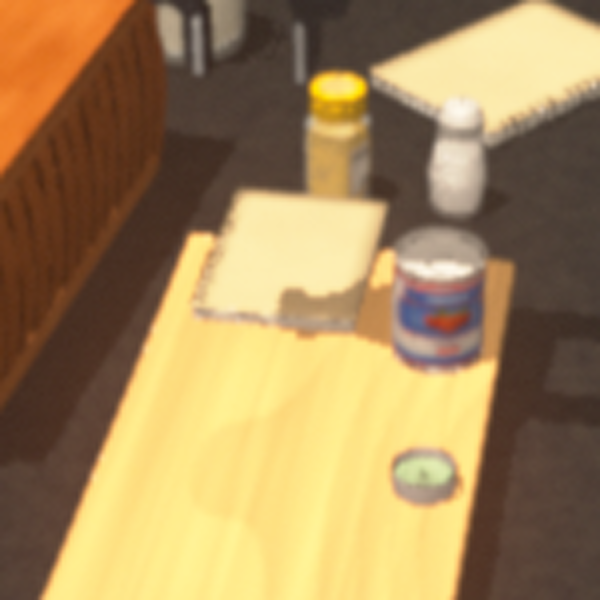

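In the crop the lead corners are (240,190) and (387,203), the tail corners (196,314) and (353,326), and the stand-end corners (192,233) and (514,262). All the small things stand untouched, with only shadows changed.

```bash
python3 - <<'E'
from h import *
s=load('side4.png'); S=lambda p:(np.array(p,float)+.5)/4-.5+[235,165]
E=ray(s,S([(192,233),(514,262)]),.06); n=ray(s,S([(240,190),(387,203),(353,324),(196,312)]),.07)
d=E[1]-E[0]; d/=-np.linalg.norm(d); e=np.array([-d[1],d[0]]); 
print(E.round(4),n.round(4),[((p[:2]-E.mean(0)[:2])@e).round(4) for p in n], 'yaw',np.arctan2(d[1],d[0]))
E
```

```text
[[ 0.5752 -0.0478  0.06  ]
 [ 0.358  -0.0603  0.06  ]] [[ 0.5537 -0.0937  0.07  ]
 [ 0.452  -0.0994  0.07  ]
 [ 0.4427  0.0497  0.07  ]
 [ 0.5421  0.0586  0.07  ]] [np.float64(-0.0446), np.float64(-0.0444), np.float64(0.105), np.float64(0.1081)] yaw 0.057819475703539874
```

Three estimates agree on about 45 mm. I'll retrace down behind the tail and nudge it 5 mm further.

```bash
python3 -m jog '[[[0,4,0],0],[[0,8,0],0],[[0,12,0],0],[[0,15,0],0],[[0,17.5,0],0],[[0,19,0],0],[[0,20,0],0],[[0,20,0],0],[[0.8,20,0],0],[[1.5,20,0],0],[[2.1,20,0],0],[[2.5,20,0],0],[[2.8,20,0],0],[[3.0,20,0],0],[[3.2,20,0],0],[[3.4,20,0],0],[[3.5,20,0],0],[[3.5,20,0],0],[[3.5,20,0],0]]'
python3 -m jog '[[[-0.5,0,0],0],[[-1,0,0],0],[[-2,0,0],0],[[-3,-2,0],0],[[-4,-5,0],0],[[-5,-8,0],0],[[-6,-12,0],0],[[-7,-15,0],0],[[-8,-18,0],0],[[-9,-20,0],0],[[-9,-20,0],0],[[-9,-20,0],0]]'
python3 - <<'E'
from h import *
snap('side','side5.png');snap('wrist','wrist5.png')
b=cv2.imread('pics/side5.png')[165:315,235:385]; cv2.imwrite('pics/side5c.png',cv2.resize(b,None,fx=4,fy=4,interpolation=2))
E
```

```text
t: 9.95
tcp_pos: [0.4965, 0.0557, 0.0598]
tool_rot: [0.515, -0.484, 0.485, -0.515]
force: [-0.1, -0.4, -0.6]
finger_gap: 0.586
t: 10.95
tcp_pos: [0.491, 0.1468, 0.2609]
tool_rot: [-0.515, 0.483, -0.485, 0.516]
force: [0.9, -0.0, -0.3]
finger_gap: 0.588
```

View pics/side5c.png

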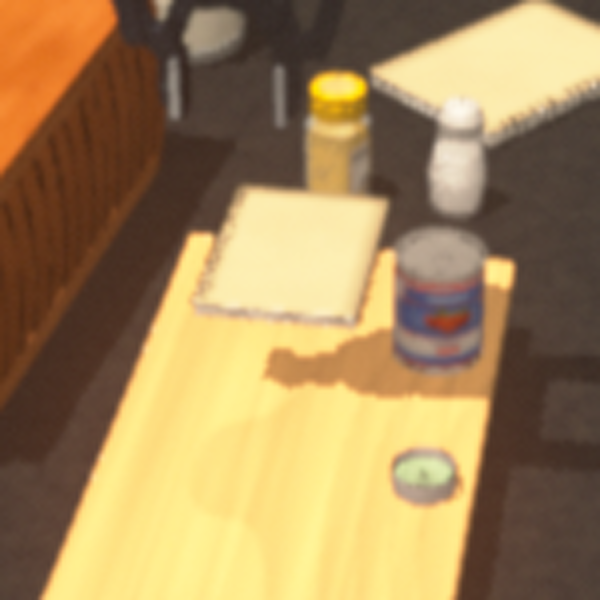

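The lead corners have moved to (242,186) and (388,199), the notebook is still square, and every object is in place. I'll do one numeric check and hand in.

```bash
python3 - <<'E'
from h import *
s=load('side5.png'); S=lambda p:(np.array(p,float)+.5)/4-.5+[235,165]
E=ray(s,S([(192,233),(514,262)]),.06)[:,:2]; n=ray(s,S([(242,186),(388,199)]),.07)[:,:2]
d=E[0]-E[1]; d/=np.linalg.norm(d); e=np.array([-d[1],d[0]]); o=(n-E.mean(0))@e; print(o,(n-E.mean(0))@d)
if -.056<o.mean()<-.044:
    from station import workorder; print(workorder.sign_off())
E
```

```text
[-0.05008757 -0.04973148] [ 0.08444188 -0.0170459 ]
the job is handed in; nothing more can be done
None
```

I pushed the notebook along the stand with two spread fingertips behind its tail and never lifted it. It took two slow pushes, then a 5 mm nudge after measuring. I then drew the hand back and up, clear of everything, and handed the job in at about 11 s. The sign-off reports no verdict.

- **Overhang:** the last side view gave 50 mm at both lead corners, against the target of 50 ± 10. The tool's own travel gave about 49 mm.
- **Position and angle:** the notebook was square to the stand to well under 1 degree. Its centre lay about 34 mm behind the stand's middle line.
- **Small things:** the candle, tall tin, shaker and spice jar looked unmoved in the last side view. The squat tin and tape were unchanged in the side view taken before the nudge. I did not check them again afterwards, but nothing worked near them.
- **Disagreements:** one automatic sample of the stand's end edge fell in a finger's shadow, so I discarded it. The camera views otherwise differed by up to about 8 mm.

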